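Take a contact reading on a propped fossil slab

TASK

Wake the meter by pressing its blue key fully, let it come up, then press its green key fully and let it come up; leave the red key alone. Then take the orange probe out of its stand and hold its tip inside the yellow ring on the fossil slab, square to the stone's sloping face and pressed lightly so that the sprung tip is about half pushed in; nothing but the probe may touch the slab, and the things around are not to be disturbed. Finish while still holding the probe there in the gripper: do not let go or put it down.

Things in the scene. Friction and masses are not known exactly. Their poses are not given: they have to be found in the camera images.
- slab: Fossil fish in a dark brown stone slab in a light wooden tray rimmed with orange clay, propped at a slope; fixed. Footprint 215 (x) by 280 (y) mm. Origin: on the table under its centre, own z up. Stone face rises 15 deg (0.262 rad) towards own +x; its outward normal in own axes is (-0.259, 0, 0.966). The tray rim stands 8 mm proud of the stone; its high edge is 120 mm above the table
- slab_face: The sloping stone face of the slab, 180 (own x, up the slope) by 240 mm (own y): origin at the middle of the face, 85 mm above the table; own z is the outward square to the face
- ring_yellow: The marked spot: yellow painted ring on the stone face, 28 mm outside, 18 mm inside diameter. Origin: its centre, on the stone's surface, 76 mm above the table; own axes as slab (level z), not the sloping face. A white and a blue ring of the same size lie beside it, 70 mm apart in a row across the slope; which is where varies
- key_blue_top (a point): Centre of the top of the meter's blue key, 62 mm above the table. The meter: cream box 120 by 180 by 40 mm, fixed flat on the table, dark display, row of three round keys (blue, green, red; order varies) of 26 mm diameter at 55 mm pitch, each in a black 42 mm collar rising 12 mm above the box; key tops stand 10 mm above the collars
- key_green_top (a point): Centre of the top of the green key, as the blue one
- key_red_top (a point): Centre of the top of the red key (not to be pressed), as the blue one
- key_blue (a joint): Travel of the blue key in m: 0 up, 0.006 fully down; it is sprung, 1.2 N to start and 4 N fully down, and comes up again; pressed when it is more than 4 mm down
- key_green (a joint): Travel of the green key, as the blue one
- key_red (a joint): Travel of the red key, as the blue one
- stand: Grey stand for the probe, a fixed block 70 by 70 mm and 60 mm high with a 34 mm hole straight down its centre. Origin: centre of its underside
- probe: Round cordless probe, 150 g, upright in the stand, tip down. Origin: on its axis at the end of the fully-out tip (10 mm above the table at the start); own z runs from tip to tail. Along z, mm: brass sprung tip 0-14; steel nose 14-50, widening to 28 dia.; black flange 50-56, 42 dia., rests on the stand; orange handle 56-150, 28 dia.; black cap to 154. A 60 mm lift clears the stand
- probe_tip (a point): The round end of the probe's brass tip, 7 mm diameter; it moves with the tip as that is pushed in
- plunger (a joint): How far the probe's sprung tip is pushed in, m: 0 fully out, 0.012 fully in; the spring starts at 2 N and rises 0.4 N per mm (4.4 N half in, 6.8 N fully in)
- jar: Bystander: jar with white lid, 50 mm diameter, 70 mm high; origin under its centre
- brush: Bystander: brush lying on the table beyond the meter, crosswise
- beaker: Bystander: white plastic cup, 72 mm diameter, 80 mm high; origin under its centre
- bottle0: Bystander: amber bottle with green cap, 72 mm diameter, 190 mm high, beyond the stand; origin under its centre
- bottle1: Bystander: a second such amber bottle, left of the slab
- hammer: Bystander: hammer lying crosswise on the table near the robot
There are look-alikes about, which are no part of the job. What is shaped like the probe but turquoise is not meant.

How it is judged (in metres and radians):
On the way, in this order (a step that is already met when the one before it is completed fails the run):
1. the blue key is pressed, with the green key up (value of joint key_blue above 0.004 m and value of joint key_green below 0.002 m), for 0.04 s.
2. the green key is pressed, after the blue key has come up (value of joint key_green above 0.004 m and value of joint key_blue below 0.002 m), for 0.04 s.
3. the probe is lifted out of the stand, the keys up (value of joint each of key_blue, key_green below 0.002 m and z of probe in the frame of stand above 0.065 m and contact force between probe and the fingers above 3 N), for 0.1 s.
4. the tip is held in the yellow ring, square to the stone, about half pushed in, for half a second (distance between probe_tip and ring_yellow below 0.008 m and angle between the z axis of probe and the z axis of slab_face, either way round below 0.14 rad and angle between probe's own z axis and vertical below 0.6 rad and value of joint plunger between 0.0025 and 0.0098 m and contact force between probe and slab between 1 and 12 N and contact force between probe and the fingers above 3 N and contact force between probe and stand below 0.1 N), for 0.5 s.
At the end, for the whole second after the job is handed in: Probe in the gripper (over 3 N), tip end within 8 mm of the yellow ring's centre, axis within 0.14 rad of square to the stone, sprung tip 2.5 to 9.8 mm in, 1 to 12 N between probe and slab, stand not touched, blue and green keys up (all of step 4 and value of joint each of key_blue, key_green below 0.002 m); the arm keeps its last pose, push and grip.
It fails at once if the red key is pressed (more than 3 mm) (value of joint key_red above 0.003 m).
It fails at once if the probe is pushed hard against the slab (more than 20 N) (contact force between probe and slab above 20 N).
It fails at once if the robot itself touches the slab (contact force between any of the arm, the fingers and slab above 1 N).
It fails at once if a bystander is disturbed (moved more than 30 mm) (distance of any of jar, brush, beaker, bottle0, bottle1, hammer from where it was at the start of the episode above 0.03 m).
It also fails if it takes over 48 s, if anything falls off the work surface, if the arm or the gripper's body presses on something with over 40 N, if the wrist force passes 120 N, or if a joint passes its speed limit or range.

ROBOT

A 7-joint arm with a two-finger parallel gripper is mounted at the origin on the work surface. World frame = base frame: x ahead of the robot, y to its left, z up, the work surface at z = 0. Lengths are in mm, angles in rad, forces in N, time in s.
With the tool pointing down it reaches from about 425 to 875 mm from the base axis. Payload 4.7 kg.
Tool frame: the origin (TCP) lies on the mounting face of the last link; the fingertips stand 182 mm ahead of it and the grasp point (between the pads) lies 164 mm ahead of it; z points along the fingers, y is the line along which they close (so a half turn about z gives the same grasp; the last joint's range is limited). The gripper opens to 87 mm and grips with 3 to 60 N. Pads are 19 mm wide; open, the fingers measure 117 mm over their backs; the gripper's body (75 mm by 190 mm) begins 51 mm behind the grasp point.
Start: joints at [-1.169, 0.321, -0.07, 1.45, 0.023, 1.371, -0.057], TCP at [245.815, 601.732, 404.787] pointing down, gripper open.
Joint ranges: [-2.86, 2.86], [-0.3, 2.09], [-1.38, 1.24], [0.06, 2.45], [-1.56, 4.7], [0.09, 2.05], [-2.69, 2.69]. Speed limits (rad/s): [2.57, 2.57, 3.14, 3.14, 3.14, 3.14, 3.14].

INTERFACE

Orientations are given as a rotation vector (axis times angle).
In Python, from bench import state, grab_frame, sign_off gives the robot as it stands. The module is installed in compiled form; this text tells all that it offers.
- The arm moves only by the tool move_arm, never from a script. Its argument "moves" is a list of rows, each an object of numbers: "x", "y", "z": the shift along the tool's x, y, z in cm; "wx", "wy", "wz": the turn, a rotation vector about the tool's x, y, z in degrees; "fingers": the finger opening in cm, from 0 to 8.7. In form: [{"x": .., "y": .., "z": .., "wx": .., "wy": .., "wz": .., "fingers": ..}, ...]. A call has 1 to 12 rows; each row is the pose to reach, as a shift and turn from the pose commanded when the call began, along the tool's axes at that moment; what a row does not reach only later rows make up. A row lasts 1/12 s, in which the tool goes at most 41.7 mm and 7.16 degrees, less where a joint would pass 70% of its speed; a pose out of reach is approached as far as the arm can. A call with a gripper value outside its range is refused whole. The fingers move at their own pace and stop on an object; "newtons" is the grip in N (left out, the last holds). Time passes only in rows, so rows that repeat a pose let the fingers close. It gives the time, the measured TCP pose, the force, the opening and the grip force at its end, in the units of the state.
- state(): the state, without advancing time (a new reading comes with each control period).
- grab_frame(name): name is "scene" or "top" or "wrist"; returns a dict with "color" (420x560x3 uint8, red, green, blue), "depth" (420x560 float32, mm along the optical axis (not along the pixel's ray), 0 where there is no reading), "fx", "fy", "cx", "cy" (pixels), "world_to_cam" (4x4, takes a point from world to camera coordinates); the wrist camera has in their place "hand_eye" (4x4, takes a point from camera to tool coordinates, whose origin is the TCP and whose axes are the flange's). Camera axes: x right, y down, z forward; pixel columns grow to the right and rows downward; lengths in mm; the calibration is good to about 2 mm. The wrist camera is an equidistant fisheye: a pixel r from the principal point sees the ray r / f radians off the axis. A picture is of the moment at which its call begins: read the wrist's pose just before it.
- sign_off(): hands the job in; it is judged then, once.
The state is a dict: "time_s": time; "q": joint angles; "qvel": joint speeds; "tau": joint torques, N m; "tool_pos": TCP position; "eef_rot": TCP orientation; "contact_force": force on the tool from outside, world axes, zero at the start; "ft_torque": the same for the moment, N m; "finger_gap": finger opening in mm; "finger_force": force on a finger pad.
Only numpy, scipy, OpenCV 4.12 (cv2) and the standard library are available. Lean on these libraries where they do the work, as an engineer would, in place of code of your own. Each camera call takes 0.05 s, during which the arm holds its last target. There are 200 camera calls.

## Working session

There is one attempt and no reset: what is moved stays moved. The work goes in short steps, Python scripts to look and compute and a tool call to move; the robot and the scene stay as the last step left them, time stands still between calls to the robot, and variables do not carry over. Pictures are saved under pics/ and viewed, at most 10 in all, crops included, and the job is handed in when it is done.

Besides the shell and the picture viewer there is one more tool, called after "Request:" by a JSON object that holds its "api" and its "payload", one argument or row to a line. move_arm: Moves the arm, as the interface text tells. Its arguments: {"type":"object","properties":{"moves":{"type":"array"},"newtons":{"type":"number"}},"required":["moves"]}

```bash
mkdir -p pics; cat > h.py <<'E'
import numpy as np,cv2,pickle
from bench import state,grab_frame,sign_off
from scipy.spatial.transform import Rotation as R
def snap(n):
    s=state();f=grab_frame(n);f['T']=np.eye(4);f['T'][:3,:3]=R.from_rotvec(s['eef_rot']).as_matrix();f['T'][:3,3]=s['tool_pos']
    pickle.dump(f,open(n+'.pkl','wb'));return f
def load(n): return pickle.load(open(n+'.pkl','rb'))
def px(f,u,v,d=None):
    if d is None:
        p=f['depth'][int(v)-1:int(v)+2,int(u)-1:int(u)+2];d=np.median(p[p>0])
    return (np.linalg.inv(f['world_to_cam'])@[(u-f['cx'])/f['fx']*d,(v-f['cy'])/f['fy']*d,d,1])[:3]
def pxz(f,u,v,z):
    W=np.linalg.inv(f['world_to_cam']);r=W[:3,:3]@[(u-f['cx'])/f['fx'],(v-f['cy'])/f['fy'],1];o=W[:3,3]
    return o+r*(z-o[2])/r[2]
def save(img,n,x0=0,y0=0,w=560,h=420,k=1.4):
    cv2.imwrite('pics/'+n,cv2.resize(img[y0:y0+h,x0:x0+w,::-1],None,fx=k,fy=k,interpolation=cv2.INTER_CUBIC))
E
python3 - <<'E'
from h import *
for n in('top','scene'):
    f=snap(n);save(f['color'],n+'1.png');print(n,f['fx'],f['cx'],f['cy'],f['world_to_cam'].round(3).tolist())
print(state())
E
```

```text
top 508.6469962567635 280.5465714510801 210.0613388004218 [[-0.012, -1.0, -0.019, 70.788], [-0.98, 0.016, -0.199, 550.674], [0.199, 0.016, -0.98, 1435.008], [0.0, 0.0, 0.0, 1.0]]
scene 488.42564432047277 277.41040839331083 204.92460387446215 [[-0.365, 0.931, 0.014, 160.466], [0.777, 0.313, -0.547, -391.774], [-0.513, -0.189, -0.837, 1730.519], [0.0, 0.0, 0.0, 1.0]]
{'time_s': 0.1, 'q': array([-1.16892628,  0.32178096, -0.07006559,  1.45153966,  0.02261022,
        1.37076552, -0.05689803]), 'qvel': array([-0.0006887 , -0.00102692, -0.00010834, -0.00242679, -0.00114462,
       -0.00158869, -0.00044059]), 'tau': array([-3.83565521e-04, -4.92575455e+01, -4.05883575e-01, -3.13398099e+01,
       -6.40538055e-02,  3.94939701e-02,  6.73816203e-05]), 'tool_pos': array([245.75862358, 601.56888103, 403.75631013]), 'eef_rot': array([-6.05234673e-01, -3.08251215e+00,  2.65806208e-03]), 'contact_force': array([-0.05974133, -0.32867566, -0.54960695]), 'ft_torque': array([ 0.00954952, -0.01483481, -0.00917703]), 'finger_force': 0.0, 'finger_gap': 87.35972008925454}
```

View pics/top1.png

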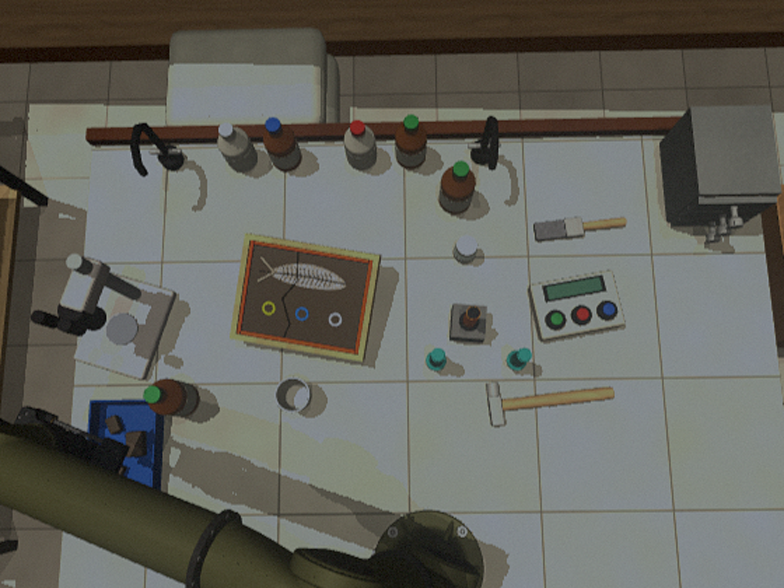

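View pics/scene1.png

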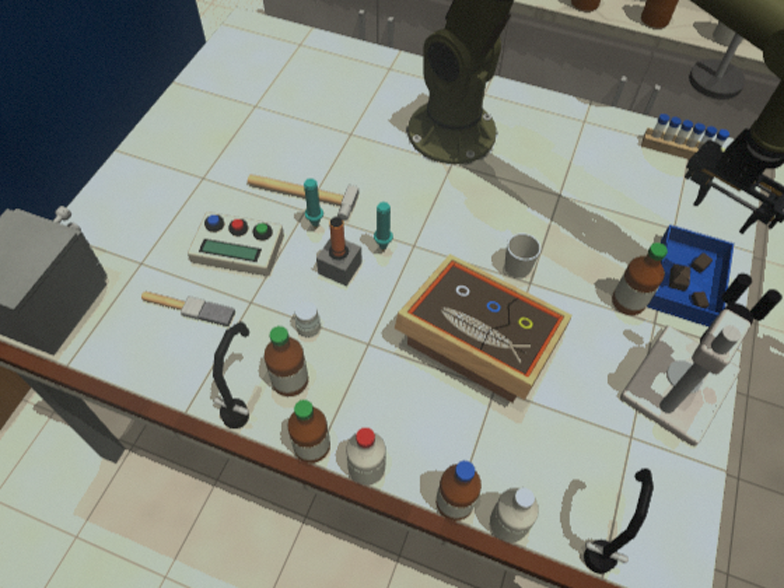

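The top view shows the keys at green (558,318), red (583,314) and blue (607,310). The yellow ring is at (268,308). There are three probe shapes: the orange one in the grey stand at (470,318), and turquoise ones at (437,358) and (519,358). The orange one in the stand is the one meant. I'll confirm it in an enlarged crop.

```bash
python3 - <<'E'
from h import *
f=load('top');c=f['color'][:,:,::-1]
# crop A: meter+stand x 300..450 y 190..270 ; B: slab x160..280 y160..265
A=cv2.resize(c[190:270,300:450],None,fx=5,fy=5,interpolation=cv2.INTER_CUBIC)
g=load('scene')['color'][:,:,::-1]
B=cv2.resize(g[120:200,215:295],None,fx=2.4,fy=2.4,interpolation=cv2.INTER_CUBIC)
C=cv2.resize(c[195:245,170:260],None,fx=4,fy=4,interpolation=cv2.INTER_CUBIC)
o=np.zeros((600,750,3),np.uint8);o[:400]=A;o[400:592,:192]=B;o[400:600,200:560]=C
cv2.imwrite('pics/crop1.png',o)
for n,u,v,z in[('green',558,318,62),('red',583,314,62),('blue',607,310,62),('ring',268,308,76),('ringb',302,313,76),('ringw',335,320,76)]:
    print(n,pxz(f,u/1.4,v/1.4,z).round(1),px(f,u/1.4,v/1.4).round(1))
# slab corners px (tray)
for u,v in[(248,235),(380,253),(365,360),(232,338)]: print(px(f,u/1.4,v/1.4).round(0))
# probe: points of probe cloud in scene/top via depth near
for n in('top','scene'):
    f=load(n);H,W=f['depth'].shape;U,V=np.meshgrid(np.arange(W),np.arange(H));d=f['depth'].astype(float)
    P=np.stack([(U-f['cx'])/f['fx']*d,(V-f['cy'])/f['fy']*d,d,np.ones_like(d)],-1)@np.linalg.inv(f['world_to_cam']).T
    P=P[...,:3];f['P']=P;pickle.dump(f,open(n+'.pkl','wb'))
    hsv=cv2.cvtColor(f['color'],cv2.COLOR_RGB2HSV)
    p0=px(load('top'),470/1.4,312/1.4);near=(np.hypot(P[...,0]-p0[0],P[...,1]-p0[1])<45)
    for lo,hi in((52,66),(75,100),(100,135),(135,155),(155,175)):
        m=near&(P[...,2]>lo)&(P[...,2]<hi)
        if m.any():print(n,lo,m.sum(),P[m].mean(0).round(1),P[m].min(0).round(0),P[m].max(0).round(0))
E
```

```text
green [ 494.6 -277.1   62. ] [ 494.6 -277.1   62.3]
red [ 502.2 -328.9   62. ] [ 502.3 -329.1   61.4]
blue [ 509.8 -378.7   62. ] [ 510.  -379.1   60.9]
ring [522.4 320.6  76. ] [522.  320.2  77.8]
ringb [510.8 250.1  76. ] [510.6 250.   77. ]
ringw [495.2 182.   76. ] [494.8 181.7  78.4]
[667. 357. 119.]
[656.  91.  -2.]
[420. 125.   4.]
[462. 396.  66.]
top 52 378 [487.2 -88.5  60.4] [ 454. -129.   53.] [529. -55.  66.]
top 75 13 [479.6 -89.6  88. ] [ 477. -102.   80.] [485. -80.  99.]
top 100 24 [481.4 -85.7 118.4] [477. -99. 101.] [493. -78. 135.]
top 135 13 [481.8 -88.8 144.2] [ 477. -104.  137.] [492. -78. 154.]
top 155 86 [490.1 -92.  163.7] [ 478. -105.  157.] [503. -80. 170.]
scene 52 321 [497.3 -87.6  61. ] [ 454. -130.   52.] [529. -57.  66.]
scene 75 48 [497.9 -90.5  86.9] [ 484. -105.   75.] [503. -80.  99.]
scene 100 73 [498.6 -90.4 117.6] [ 489. -109.  100.] [505. -80. 135.]
scene 135 44 [497.3 -89.6 145.6] [ 481. -104.  135.] [505. -80. 155.]
scene 155 77 [492.1 -93.8 163.5] [ 476. -108.  156.] [505. -82. 170.]
```

View pics/crop1.png

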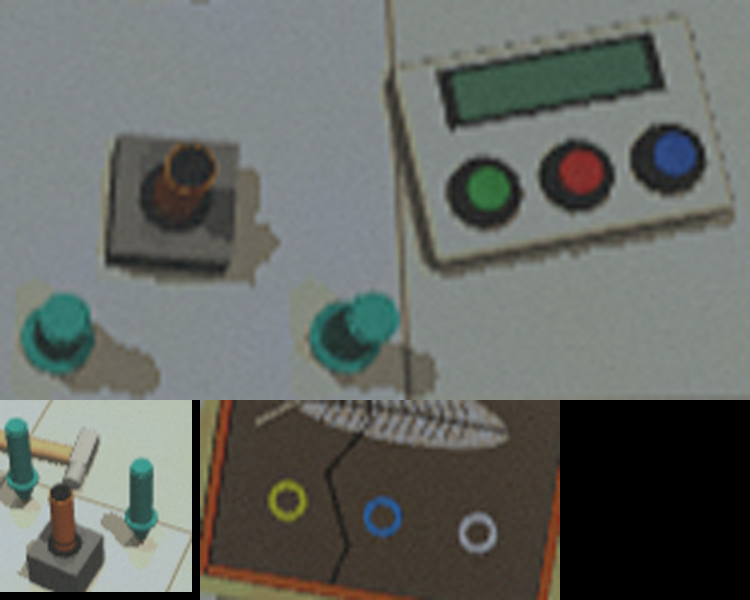

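The crop confirms it: the orange probe stands in the grey stand, the turquoise pair stand outside it, and the key order from left to right is green, red, blue. I'll start by swinging out towards the meter with the fingers closed.

Request:
{"api": "move_arm", "payload": {
  "moves": [
    {"x": -38.6,"y": -22.2,"fingers": 0},
    {"x": -38.6,"y": -22.2,"fingers": 0},
    {"x": -38.6,"y": -22.2,"fingers": 0},
    {"x": -38.6,"y": -22.2,"fingers": 0},
    {"x": -38.6,"y": -22.2,"fingers": 0},
    {"x": -38.6,"y": -22.2,"fingers": 0},
    {"x": -38.6,"y": -22.2,"fingers": 0},
    {"x": -38.6,"y": -22.2,"fingers": 0},
    {"x": -38.6,"y": -22.2,"fingers": 0},
    {"x": -38.6,"y": -22.2,"fingers": 0},
    {"x": -38.6,"y": -22.2,"fingers": 0},
    {"x": -38.6,"y": -22.2,"fingers": 0}
  ],
  "newtons": 20
}}

```text
invalid input at $.moves[0]: expected keys x, y, z, wx, wy, wz, fingers
```

```bash
cat >> h.py <<'E'
def rel(pos,y=None,z=(0,0,-1),tip=182,s=None):
    """shift cm, turn deg so the point tip mm ahead of TCP is at pos, tool z along z, tool y near y"""
    s=s or state();M=R.from_rotvec(s['eef_rot']).as_matrix()
    z=np.array(z,float);z/=np.linalg.norm(z);y=M[:,1] if y is None else np.array(y,float)
    y=y-z*(y@z);y/=np.linalg.norm(y);N=np.stack([np.cross(y,z),y,z],1)
    d=M.T@(np.array(pos)-z*tip-s['tool_pos']);w=np.degrees(R.from_matrix(M.T@N).as_rotvec())
    print('tip',(s['tool_pos']+M[:,2]*tip).round(1),'xyz',(d/10).round(2),'w',w.round(2),'|d|',np.linalg.norm(d).round(0),'F',s['contact_force'].round(1),'gap',round(s['finger_gap'],1),s['finger_force'],'t',s['time_s'],'q',s['q'].round(2))
E
python3 -c "
from h import *
rel((510,-383.5,225))
rel((510,-383.5,225),(.193,.981,0))
t=load('top');P=t['P']
for u,v in((318,252),(374,249)):
  q=P[v-12:v+12,u-12:u+12].reshape(-1,3);q=q[q[:,2]>20];print(q.min(0),q.max(0),q[q[:,2]>q[:,2].max()-15].mean(0))
"
```

```text
tip [245.7 601.3 221.8] xyz [-61.71 -81.2   -0.18] w [-0.1   0.01  0.  ] |d| 1020.0 F [-0.1 -0.3 -0.5] gap 87.4 0.0 t 0.1 q [-1.17  0.32 -0.07  1.45  0.02  1.37 -0.06]
tip [245.7 601.3 221.8] xyz [-61.71 -81.2   -0.18] w [ -0.1   -0.   -11.09] |d| 1020.0 F [-0.1 -0.3 -0.5] gap 87.4 0.0 t 0.1 q [-1.17  0.32 -0.07  1.45  0.02  1.37 -0.06]
[254.96846137 -78.44922243  20.91364716] [ 465.91482254   38.47238593 1516.90859376] [ 254.96846137   38.47238593 1516.90859376]
[ 254.96846137 -243.74967454   20.75856465] [ 472.47636204   38.47238593 1516.90859376] [ 254.96846137   38.47238593 1516.90859376]
```

Request:
{"api": "move_arm", "payload": {
  "moves": [
    {"x": -38.6,"y": -22.2,"z": 0,"wx": 0,"wy": 0,"wz": -11,"fingers": 0},
    {"x": -38.6,"y": -22.2,"z": 0,"wx": 0,"wy": 0,"wz": -11,"fingers": 0},
    {"x": -38.6,"y": -22.2,"z": 0,"wx": 0,"wy": 0,"wz": -11,"fingers": 0},
    {"x": -38.6,"y": -22.2,"z": 0,"wx": 0,"wy": 0,"wz": -11,"fingers": 0},
    {"x": -38.6,"y": -22.2,"z": 0,"wx": 0,"wy": 0,"wz": -11,"fingers": 0},
    {"x": -38.6,"y": -22.2,"z": 0,"wx": 0,"wy": 0,"wz": -11,"fingers": 0},
    {"x": -38.6,"y": -22.2,"z": 0,"wx": 0,"wy": 0,"wz": -11,"fingers": 0},
    {"x": -38.6,"y": -22.2,"z": 0,"wx": 0,"wy": 0,"wz": -11,"fingers": 0},
    {"x": -38.6,"y": -22.2,"z": 0,"wx": 0,"wy": 0,"wz": -11,"fingers": 0},
    {"x": -38.6,"y": -22.2,"z": 0,"wx": 0,"wy": 0,"wz": -11,"fingers": 0},
    {"x": -38.6,"y": -22.2,"z": 0,"wx": 0,"wy": 0,"wz": -11,"fingers": 0},
    {"x": -38.6,"y": -22.2,"z": 0,"wx": 0,"wy": 0,"wz": -11,"fingers": 0}
  ],
  "newtons": 20
}}

```text
time_s: 1.1
tool_pos: [523.3, 242.5, 404.5]
eef_rot: [0.325, 3.122, -0.006]
contact_force: [0.8, -0.7, 0.7]
finger_gap: 14.9
finger_force: 0.0
```

```bash
python3 -c "
from h import *
rel((510,-383.5,225),(.193,.981,0))
rel((505,-66.5,225),(.193,.981,0))
"
```

```text
tip [523.7 241.8 222.5] xyz [-1.160e+01 -6.153e+01  1.000e-02] w [-0.21  0.16 -0.76] |d| 626.0 F [ 0.8 -0.7  0.7] gap 14.9 0.0 t 1.1 q [-0.66  0.16  0.2   1.65 -0.03  1.33  0.91]
tip [523.7 241.8 222.5] xyz [ -4.58 -30.62  -0.12] w [-0.21  0.16 -0.76] |d| 310.0 F [ 0.8 -0.7  0.7] gap 14.9 0.0 t 1.1 q [-0.66  0.16  0.2   1.65 -0.03  1.33  0.91]
```

Request:
{"api": "move_arm", "payload": {
  "moves": [
    {"x": -4.6,"y": -30.6,"z": 0,"wx": 0,"wy": 0,"wz": 0,"fingers": 0},
    {"x": -4.6,"y": -30.6,"z": 0,"wx": 0,"wy": 0,"wz": 0,"fingers": 0},
    {"x": -4.6,"y": -30.6,"z": 0,"wx": 0,"wy": 0,"wz": 0,"fingers": 0},
    {"x": -4.6,"y": -30.6,"z": 0,"wx": 0,"wy": 0,"wz": 0,"fingers": 0},
    {"x": -4.6,"y": -30.6,"z": 0,"wx": 0,"wy": 0,"wz": 0,"fingers": 0},
    {"x": -4.6,"y": -30.6,"z": 0,"wx": 0,"wy": 0,"wz": 0,"fingers": 0},
    {"x": -4.6,"y": -30.6,"z": 0,"wx": 0,"wy": 0,"wz": 0,"fingers": 0},
    {"x": -11.6,"y": -61.5,"z": 0,"wx": 0,"wy": 0,"wz": 0,"fingers": 0},
    {"x": -11.6,"y": -61.5,"z": 0,"wx": 0,"wy": 0,"wz": 0,"fingers": 0},
    {"x": -11.6,"y": -61.5,"z": 0,"wx": 0,"wy": 0,"wz": 0,"fingers": 0},
    {"x": -11.6,"y": -61.5,"z": 0,"wx": 0,"wy": 0,"wz": 0,"fingers": 0},
    {"x": -11.6,"y": -61.5,"z": 0,"wx": 0,"wy": 0,"wz": 0,"fingers": 0}
  ]
}}

```text
time_s: 2.1
tool_pos: [510.1, -250.8, 404.7]
eef_rot: [0.306, 3.126, 0.001]
contact_force: [1.3, 0.8, 0.1]
finger_gap: 0.2
finger_force: 0.0
```

```bash
python3 -c "
from h import *
rel((510,-383.5,120),(.193,.981,0))
"
```

```text
tip [ 510.1 -250.7  222.7] xyz [ -2.56 -13.02  10.26] w [ 0.04  0.01 -0.05] |d| 168.0 F [1.3 0.8 0.1] gap 0.2 0.0 t 2.1 q [-0.14  0.16  0.62  1.68 -0.1   1.33  1.87]
```

Request:
{"api": "move_arm", "payload": {
  "moves": [
    {"x": -2.6,"y": -13,"z": 4,"wx": 0,"wy": 0,"wz": 0,"fingers": 0},
    {"x": -2.6,"y": -13,"z": 4,"wx": 0,"wy": 0,"wz": 0,"fingers": 0},
    {"x": -2.6,"y": -13,"z": 4,"wx": 0,"wy": 0,"wz": 0,"fingers": 0},
    {"x": -2.6,"y": -13,"z": 4,"wx": 0,"wy": 0,"wz": 0,"fingers": 0},
    {"x": -2.6,"y": -13,"z": 10,"wx": 0,"wy": 0,"wz": 0,"fingers": 0},
    {"x": -2.6,"y": -13,"z": 10,"wx": 0,"wy": 0,"wz": 0,"fingers": 0},
    {"x": -2.6,"y": -13,"z": 10,"wx": 0,"wy": 0,"wz": 0,"fingers": 0},
    {"x": -2.6,"y": -13,"z": 10,"wx": 0,"wy": 0,"wz": 0,"fingers": 0}
  ]
}}

```text
time_s: 2.77
tool_pos: [510.8, -381.0, 303.8]
eef_rot: [-0.306, -3.124, -0.002]
contact_force: [0.4, 0.6, 0.7]
finger_gap: 0.5
finger_force: 0.0
```

```bash
python3 -c "
from h import *
rel((510,-383.5,56),(.193,.981,0))
f=snap('wrist');save(f['color'],'w1.png');print(f['fx'],f['cx'],f['cy'],f['hand_eye'].round(3).tolist())
"
```

```text
tip [ 510.4 -380.7  121.8] xyz [ 0.01 -0.27  6.58] w [ 0.07 -0.14 -0.04] |d| 66.0 F [0.4 0.6 0.7] gap 0.5 0.0 t 2.7667 q [ 0.09  0.41  0.65  1.63 -0.27  1.19  2.17]
325.19226210127806 274.615269781119 209.99087269685515 [[-0.0, -0.97, -0.241, 64.392], [1.0, -0.001, 0.001, 0.157], [-0.001, -0.241, 0.97, 20.026], [0.0, 0.0, 0.0, 1.0]]
```

View pics/w1.png

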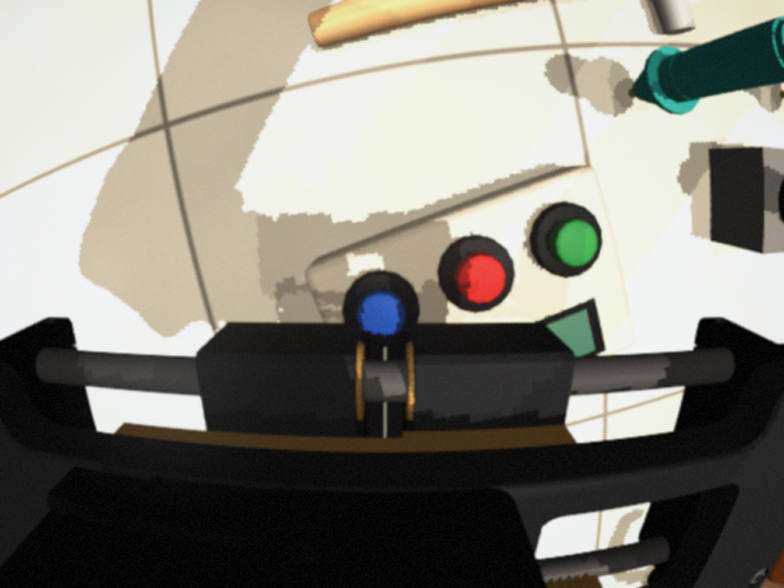

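In the wrist view the blue key is at (380,314), red at (481,279) and green at (576,242), with the closed fingers just behind blue. I'll turn these pixels into positions.

```bash
cat >> h.py <<'E'
def wz(f,u,v,z):
    a,b=u-f['cx'],v-f['cy'];r=np.hypot(a,b);t=r/f['fx']
    c=np.array([a/r*np.sin(t),b/r*np.sin(t),np.cos(t)]);X=f['T']@f['hand_eye'];d=X[:3,:3]@c;o=X[:3,3]
    return o+d*(z-o[2])/d[2]
E
python3 -c "
from h import *
f=load('wrist')
for n,u,v in(('blue',380,314),('red',481,279),('green',576,242)): print(n,wz(f,u/1.4,v/1.4,62).round(1))
"
```

```text
blue [ 511.1 -382.7   62. ]
red [ 503.1 -329.    62. ]
green [ 493.3 -275.1   62. ]
```

Request:
{"api": "move_arm", "payload": {
  "moves": [
    {"x": 0,"y": -0.2,"z": 3.5,"wx": 0,"wy": 0,"wz": 0,"fingers": 0},
    {"x": 0,"y": -0.2,"z": 5.2,"wx": 0,"wy": 0,"wz": 0,"fingers": 0},
    {"x": 0,"y": -0.2,"z": 5.8,"wx": 0,"wy": 0,"wz": 0,"fingers": 0},
    {"x": 0,"y": -0.2,"z": 6.2,"wx": 0,"wy": 0,"wz": 0,"fingers": 0},
    {"x": 0,"y": -0.2,"z": 6.5,"wx": 0,"wy": 0,"wz": 0,"fingers": 0},
    {"x": 0,"y": -0.2,"z": 6.5,"wx": 0,"wy": 0,"wz": 0,"fingers": 0},
    {"x": 0,"y": -0.2,"z": 6.5,"wx": 0,"wy": 0,"wz": 0,"fingers": 0},
    {"x": 0,"y": -0.2,"z": 6.5,"wx": 0,"wy": 0,"wz": 0,"fingers": 0}
  ]
}}

```text
time_s: 3.48
tool_pos: [511.0, -384.0, 241.3]
eef_rot: [0.306, 3.124, -0.001]
contact_force: [0.5, 0.3, 3.0]
finger_gap: 0.5
finger_force: 1.3
```

```bash
python3 -c "
from h import *
rel((510,-383.5,56),(.193,.981,0))
"
```

```text
tip [ 511.5 -384.1   59.3] xyz [0.11 0.03 0.33] w [-0.01  0.15 -0.06] |d| 3.0 F [0.5 0.3 3. ] gap 0.5 1.3026953378721373 t 3.4833 q [ 0.11  0.48  0.63  1.68 -0.31  1.08  2.21]
```

Request:
{"api": "move_arm", "payload": {
  "moves": [
    {"x": 0,"y": 0,"z": 0.2,"wx": 0,"wy": 0,"wz": 0,"fingers": 0},
    {"x": 0,"y": 0,"z": 0.4,"wx": 0,"wy": 0,"wz": 0,"fingers": 0},
    {"x": 0,"y": 0,"z": 0.4,"wx": 0,"wy": 0,"wz": 0,"fingers": 0},
    {"x": 0,"y": 0,"z": 0.4,"wx": 0,"wy": 0,"wz": 0,"fingers": 0}
  ]
}}

```text
time_s: 3.82
tool_pos: [511.0, -384.2, 238.5]
eef_rot: [0.306, 3.124, 0.0]
contact_force: [-2.4, 2.9, 14.8]
finger_gap: 0.3
finger_force: 7.2
```

Request:
{"api": "move_arm", "payload": {
  "moves": [
    {"x": 0,"y": 0,"z": -2,"wx": 0,"wy": 0,"wz": 0,"fingers": 0},
    {"x": 0,"y": 0,"z": -4.5,"wx": 0,"wy": 0,"wz": 0,"fingers": 0},
    {"x": 3.8,"y": 10.4,"z": -4.5,"wx": 0,"wy": 0,"wz": 0,"fingers": 0},
    {"x": 3.8,"y": 10.4,"z": -4.5,"wx": 0,"wy": 0,"wz": 0,"fingers": 0},
    {"x": 3.8,"y": 10.4,"z": -4.5,"wx": 0,"wy": 0,"wz": 0,"fingers": 0},
    {"x": 3.8,"y": 10.4,"z": -4.5,"wx": 0,"wy": 0,"wz": 0,"fingers": 0},
    {"x": 3.8,"y": 10.4,"z": -4.5,"wx": 0,"wy": 0,"wz": 0,"fingers": 0},
    {"x": 3.8,"y": 10.4,"z": -4.5,"wx": 0,"wy": 0,"wz": 0,"fingers": 0}
  ]
}}

```text
time_s: 4.48
tool_pos: [493.2, -275.3, 281.0]
eef_rot: [0.308, 3.126, -0.002]
contact_force: [-0.8, -1.0, 0.4]
finger_gap: 0.7
finger_force: 0.0
```

```bash
python3 -c "
from h import *
rel((494,-275,56),(.193,.981,0))
"
```

```text
tip [ 493.3 -275.6   99. ] xyz [-0.07  0.05  4.3 ] w [-0.07  0.06 -0.11] |d| 43.0 F [-0.8 -1.   0.4] gap 0.7 0.0 t 4.4833 q [-0.1   0.27  0.65  1.84 -0.18  1.09  1.99]
```

Request:
{"api": "move_arm", "payload": {
  "moves": [
    {"x": 0,"y": 0,"z": 2.8,"wx": 0,"wy": 0,"wz": 0,"fingers": 0},
    {"x": 0,"y": 0,"z": 3.6,"wx": 0,"wy": 0,"wz": 0,"fingers": 0},
    {"x": 0,"y": 0,"z": 4.2,"wx": 0,"wy": 0,"wz": 0,"fingers": 0},
    {"x": 0,"y": 0,"z": 4.4,"wx": 0,"wy": 0,"wz": 0,"fingers": 0},
    {"x": 0,"y": 0,"z": 4.6,"wx": 0,"wy": 0,"wz": 0,"fingers": 0},
    {"x": 0,"y": 0,"z": 4.6,"wx": 0,"wy": 0,"wz": 0,"fingers": 0},
    {"x": 0,"y": 0,"z": 4.6,"wx": 0,"wy": 0,"wz": 0,"fingers": 0}
  ]
}}

```text
time_s: 5.07
tool_pos: [492.4, -276.3, 238.2]
eef_rot: [-0.31, -3.124, -0.003]
contact_force: [-10.5, 3.7, 25.9]
finger_gap: 0.1
finger_force: 12.9
```

Request:
{"api": "move_arm", "payload": {
  "moves": [
    {"x": 0,"y": 0,"z": -3,"wx": 0,"wy": 0,"wz": 0,"fingers": 0},
    {"x": 0,"y": 0,"z": -17,"wx": 0,"wy": 0,"wz": 0,"fingers": 0},
    {"x": 0,"y": 0,"z": -17,"wx": 0,"wy": 0,"wz": 0,"fingers": 8.5},
    {"x": 0,"y": 0,"z": -17,"wx": 0,"wy": 0,"wz": 0,"fingers": 8.5},
    {"x": 0,"y": 0,"z": -17,"wx": 0,"wy": 0,"wz": 0,"fingers": 8.5},
    {"x": 0,"y": 0,"z": -17,"wx": 0,"wy": 0,"wz": 0,"fingers": 8.5},
    {"x": 0,"y": 0,"z": -17,"wx": 0,"wy": 0,"wz": 0,"fingers": 8.5},
    {"x": 0,"y": 0,"z": -17,"wx": 0,"wy": 0,"wz": 0,"fingers": 8.5}
  ]
}}

```text
time_s: 5.73
tool_pos: [492.8, -274.8, 403.6]
eef_rot: [-0.308, -3.124, -0.001]
contact_force: [-0.1, -0.0, -1.0]
finger_gap: 32.4
finger_force: 0.0
```

```bash
python3 -c "
from h import *
rel((491,-92,225),(.193,.981,0))
f=load('top');P=f['P']
for n,(u,v) in dict(a=(310,252),b=(371,250)).items():
  hsv=cv2.cvtColor(f['color'],cv2.COLOR_RGB2HSV);m=np.zeros(f['depth'].shape,bool);m[v-20:v+20,u-25:u+25]=1
  m&=(hsv[...,0]>78)&(hsv[...,0]<95)&(hsv[...,1]>120)&(f['depth']>0);q=P[m];print(n,np.percentile(q,[2,50,98],axis=0).round(0).tolist())
"
```

```text
tip [ 492.4 -274.7  221.6] xyz [ 3.75 17.89 -0.33] w [ 0.01 -0.12 -0.14] |d| 183.0 F [-0.1 -0.  -1. ] gap 32.4 0.0 t 5.7333 q [-0.14  0.16  0.67  1.69 -0.1   1.33  1.92]
a [[395.0, -40.0, 52.0], [410.0, -21.0, 151.0], [424.0, -6.0, 159.0]]
b [[393.0, -201.0, 51.0], [408.0, -184.0, 150.0], [428.0, -169.0, 158.0]]
```

Request:
{"api": "move_arm", "payload": {
  "moves": [
    {"x": 3.8,"y": 17.9,"z": 0,"wx": 0,"wy": 0,"wz": 0,"fingers": 8.5},
    {"x": 3.8,"y": 17.9,"z": 0,"wx": 0,"wy": 0,"wz": 0,"fingers": 8.5},
    {"x": 3.8,"y": 17.9,"z": 0,"wx": 0,"wy": 0,"wz": 0,"fingers": 8.5},
    {"x": 3.8,"y": 17.9,"z": 0,"wx": 0,"wy": 0,"wz": 0,"fingers": 8.5},
    {"x": 3.8,"y": 17.9,"z": 0,"wx": 0,"wy": 0,"wz": 0,"fingers": 8.5},
    {"x": 3.8,"y": 17.9,"z": 0,"wx": 0,"wy": 0,"wz": 0,"fingers": 8.5},
    {"x": 3.8,"y": 17.9,"z": 0,"wx": 0,"wy": 0,"wz": 0,"fingers": 8.5},
    {"x": 3.8,"y": 17.9,"z": 0,"wx": 0,"wy": 0,"wz": 0,"fingers": 8.5}
  ]
}}

```text
time_s: 6.4
tool_pos: [490.5, -92.9, 403.6]
eef_rot: [-0.31, -3.124, 0.002]
contact_force: [0.9, -0.7, 0.5]
finger_gap: 82.3
finger_force: 0.0
```

```bash
python3 -c "
from h import *
rel((491,-92,104),(.193,.981,0))
f=snap('wrist');save(f['color'],'w2.png')
"
```

```text
tip [490.1 -93.1 221.6] xyz [-0.06  0.11 11.76] w [-0.08 -0.11 -0.2 ] |d| 118.0 F [ 0.9 -0.7  0.5] gap 82.3 0.0 t 6.4 q [-0.37 -0.01  0.51  1.83  0.01  1.32  1.5 ]
```

View pics/w2.png

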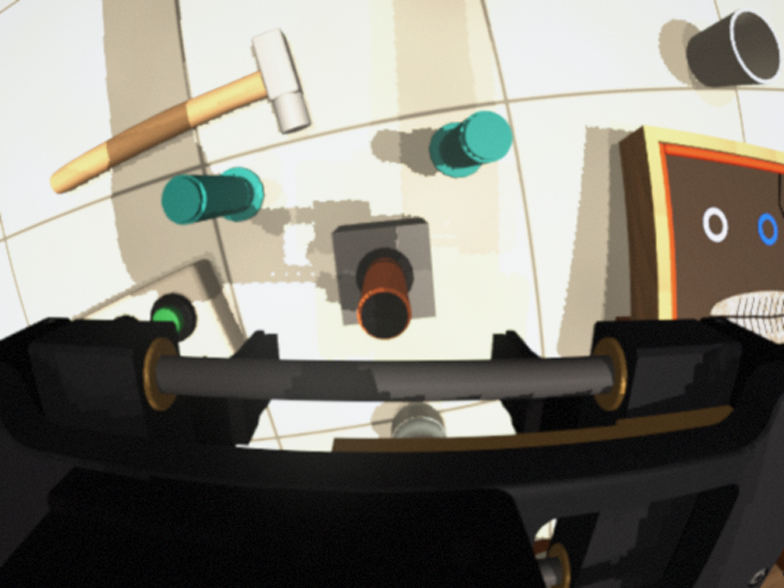

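The wrist view shows the probe's cap at (384,313), centred between the open fingers. The turquoise pair are clear, at (185,200) and (485,137).

```bash
python3 -c "
from h import *
f=load('wrist');print(wz(f,384/1.4,313/1.4,164))"
```

```text
[490.03085927 -92.9963058  164.        ]
```

Request:
{"api": "move_arm", "payload": {
  "moves": [
    {"x": -0.1,"y": 0.1,"z": 3,"wx": 0,"wy": 0,"wz": 0,"fingers": 8.5},
    {"x": -0.1,"y": 0.1,"z": 3,"wx": 0,"wy": 0,"wz": 0,"fingers": 8.5}
  ]
}}

```text
time_s: 6.62
tool_pos: [490.5, -92.1, 370.7]
eef_rot: [-0.311, -3.119, 0.002]
contact_force: [-1.8, -0.8, -0.6]
finger_gap: 84.9
finger_force: 0.0
```

Request:
{"api": "move_arm", "payload": {
  "moves": [
    {"x": 0,"y": -0.05,"z": 3,"wx": 0,"wy": 0,"wz": 0,"fingers": 8.5},
    {"x": 0,"y": -0.05,"z": 6,"wx": 0,"wy": 0,"wz": 0,"fingers": 8.5},
    {"x": 0,"y": -0.05,"z": 8.7,"wx": 0,"wy": 0,"wz": 0,"fingers": 8.5},
    {"x": 0,"y": -0.05,"z": 8.7,"wx": 0,"wy": 0,"wz": 0,"fingers": 8.5},
    {"x": 0,"y": -0.05,"z": 8.7,"wx": 0,"wy": 0,"wz": 0,"fingers": 8.5},
    {"x": 0,"y": -0.05,"z": 8.7,"wx": 0,"wy": 0,"wz": 0,"fingers": 1.5},
    {"x": 0,"y": -0.05,"z": 8.7,"wx": 0,"wy": 0,"wz": 0,"fingers": 1.5},
    {"x": 0,"y": -0.05,"z": 8.7,"wx": 0,"wy": 0,"wz": 0,"fingers": 1.5},
    {"x": 0,"y": -0.05,"z": 8.7,"wx": 0,"wy": 0,"wz": 0,"fingers": 1.5},
    {"x": 0,"y": -0.05,"z": 8.7,"wx": 0,"wy": 0,"wz": 0,"fingers": 1.5},
    {"x": 0,"y": -0.05,"z": 8.7,"wx": 0,"wy": 0,"wz": 0,"fingers": 1.5},
    {"x": 0,"y": -0.05,"z": 8.7,"wx": 0,"wy": 0,"wz": 0,"fingers": 1.5}
  ],
  "newtons": 30
}}

```text
time_s: 7.62
tool_pos: [491.9, -91.2, 288.0]
eef_rot: [0.307, 3.126, 0.0]
contact_force: [-1.1, 0.0, 0.5]
finger_gap: 46.4
finger_force: 0.0
```

Request:
{"api": "move_arm", "payload": {
  "moves": [
    {"x": 0,"y": 0,"z": 0.1,"wx": 0,"wy": 0,"wz": 0,"fingers": 1.5},
    {"x": 0,"y": 0,"z": 0.1,"wx": 0,"wy": 0,"wz": 0,"fingers": 1.5},
    {"x": 0,"y": 0,"z": 0.1,"wx": 0,"wy": 0,"wz": 0,"fingers": 1.5},
    {"x": 0,"y": 0,"z": 0.1,"wx": 0,"wy": 0,"wz": 0,"fingers": 1.5},
    {"x": 0,"y": 0,"z": 0.1,"wx": 0,"wy": 0,"wz": 0,"fingers": 1.5},
    {"x": 0,"y": 0,"z": 0.1,"wx": 0,"wy": 0,"wz": 0,"fingers": 1.5},
    {"x": 0,"y": 0,"z": 0.1,"wx": 0,"wy": 0,"wz": 0,"fingers": 1.5}
  ]
}}

```text
time_s: 8.2
tool_pos: [491.8, -91.2, 286.6]
eef_rot: [-0.307, -3.126, -0.0]
contact_force: [0.2, 0.3, -0.6]
finger_gap: 27.2
finger_force: 30.0
```

```bash
python3 -c "
from h import *
rel((491,-92,230),(.193,.981,0))"
```

```text
tip [491.7 -91.1 104.6] xyz [  0.06  -0.1  -12.54] w [ 0.   -0.02 -0.09] |d| 125.0 F [ 0.2  0.3 -0.6] gap 27.2 29.999163136817515 t 8.2 q [-0.36  0.1   0.52  1.98 -0.06  1.08  1.56]
```

Request:
{"api": "move_arm", "payload": {
  "moves": [
    {"x": 0,"y": 0,"z": -2,"wx": 0,"wy": 0,"wz": 0,"fingers": 1.5},
    {"x": 0,"y": 0,"z": -5,"wx": 0,"wy": 0,"wz": 0,"fingers": 1.5},
    {"x": 0,"y": 0,"z": -8,"wx": 0,"wy": 0,"wz": 0,"fingers": 1.5},
    {"x": 0,"y": 0,"z": -11,"wx": 0,"wy": 0,"wz": 0,"fingers": 1.5},
    {"x": 0,"y": 0,"z": -14,"wx": 0,"wy": 0,"wz": 0,"fingers": 1.5},
    {"x": 0,"y": 0,"z": -17,"wx": 0,"wy": 0,"wz": 0,"fingers": 1.5},
    {"x": 0,"y": 0,"z": -17,"wx": 0,"wy": 0,"wz": 0,"fingers": 1.5},
    {"x": 0,"y": 0,"z": -17,"wx": 0,"wy": 0,"wz": 0,"fingers": 1.5}
  ]
}}

```text
time_s: 8.87
tool_pos: [492.1, -91.3, 458.2]
eef_rot: [0.307, 3.123, 0.001]
contact_force: [-0.8, -0.3, -2.9]
finger_gap: 27.5
finger_force: 30.0
```

```bash
python3 - <<'E'
from h import *
f=load('top');P=f['P']
# slab face plane fit from depth, inside stone
hsv=cv2.cvtColor(f['color'],cv2.COLOR_RGB2HSV)
poly=np.array([[258,248],[364,262],[352,342],[248,325]])/1.4
m=np.zeros(f['depth'].shape,np.uint8);cv2.fillPoly(m,[poly.astype(np.int32)],1)
q=P[(m>0)&(f['depth']>0)];A=np.c_[q[:,:2],np.ones(len(q))]
for _ in range(3):
    c=np.linalg.lstsq(A,q[:,2],rcond=None)[0];r=abs(q[:,2]-A@c);k=r<4;A,q=A[k],q[k]
n=np.array([-c[0],-c[1],1]);n/=np.linalg.norm(n);print('normal',n.round(3),len(q),'tilt',np.degrees(np.arccos(n[2])),'yaw',np.degrees(np.arctan2(-n[1],-n[0])))
# yellow ring centroid
for nm in('top','scene'):
    g=load(nm);h=cv2.cvtColor(g['color'],cv2.COLOR_RGB2HSV);Q=g['P']
    mm=(h[...,0]>22)&(h[...,0]<35)&(h[...,1]>110)&(abs(Q[...,0]-522)<25)&(abs(Q[...,1]-320)<25)
    v,u=np.nonzero(mm);print(nm,mm.sum(),u.mean(),v.mean(),pxz(g,u.mean(),v.mean(),76).round(1),Q[mm].mean(0).round(1))
nn=np.array([-.254,.05,.966])
rel(np.array([522,320.5,76])+60*nn,(.193,.981,0),-nn,276.6)
E
```

```text
normal [-0.255  0.049  0.966] 3404 tilt 15.06696856881262 yaw -10.88040469809302
top 63 191.44444444444446 219.73015873015873 [523.2 320.6  76. ] [522.9 320.3  77.4]
scene 60 374.9 230.33333333333334 [519.6 317.8  76. ] [521.2 317.8  78.5]
tip [493.1 -91.1 181.6] xyz [13.81 40.96  5.71] w [  0.06 -14.82  -0.09] |d| 436.0 F [-0.8 -0.3 -2.9] gap 27.5 29.998979587107897 t 8.8667 q [-0.38 -0.04  0.5   1.75  0.02  1.43  1.49]
```

Request:
{"api": "move_arm", "payload": {
  "moves": [
    {"x": 7,"y": 30,"z": 0,"wx": 0,"wy": 0,"wz": 0,"fingers": 1.5},
    {"x": 7,"y": 30,"z": 0,"wx": 0,"wy": 0,"wz": 0,"fingers": 1.5},
    {"x": 7,"y": 30,"z": 0,"wx": 0,"wy": 0,"wz": 0,"fingers": 1.5},
    {"x": 7,"y": 30,"z": 0,"wx": 0,"wy": 0,"wz": 0,"fingers": 1.5},
    {"x": 7,"y": 30,"z": 0,"wx": 0,"wy": -2,"wz": 0,"fingers": 1.5},
    {"x": 7,"y": 30,"z": 0,"wx": 0,"wy": -5,"wz": 0,"fingers": 1.5},
    {"x": 9,"y": 32,"z": 1,"wx": 0,"wy": -8,"wz": 0,"fingers": 1.5},
    {"x": 11,"y": 36,"z": 2,"wx": 0,"wy": -11,"wz": 0,"fingers": 1.5},
    {"x": 13.8,"y": 41,"z": 4,"wx": 0,"wy": -14.8,"wz": 0,"fingers": 1.5},
    {"x": 13.8,"y": 41,"z": 5.7,"wx": 0,"wy": -14.8,"wz": 0,"fingers": 1.5},
    {"x": 13.8,"y": 41,"z": 5.7,"wx": 0,"wy": -14.8,"wz": 0,"fingers": 1.5},
    {"x": 13.8,"y": 41,"z": 5.7,"wx": 0,"wy": -14.8,"wz": 0,"fingers": 1.5}
  ]
}}

```text
time_s: 9.87
tool_pos: [431.1, 343.6, 393.4]
eef_rot: [0.266, 2.881, -0.041]
contact_force: [-0.0, 0.6, -1.9]
finger_gap: 27.7
finger_force: 30.0
```

```bash
python3 - <<'E'
from h import *
nn=np.array([-.254,.05,.966])
rel(np.array([522,320,76])+20*nn,(.193,.981,0),-nn,276.6)
f=snap('wrist');save(f['color'],'w3.png')
E
```

```text
tip [498.  329.7 125.3] xyz [-0.88 -0.56  3.41] w [-0.14 -0.69  0.59] |d| 36.0 F [-0.   0.6 -1.9] gap 27.7 29.999675564467907 t 9.8667 q [-0.81  0.06  0.02  1.79  0.23  1.16  0.52]
```

View pics/w3.png

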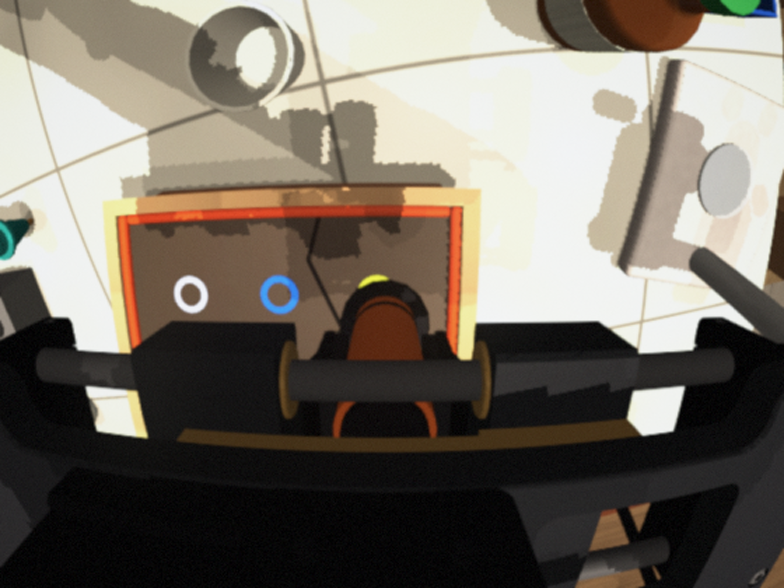

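The probe is over the yellow ring, whose visible edge is at (375,280). The white ring is at (191,294) and the blue at (279,294). The yellow one should lie one equal step beyond blue, so I'll use that as a check.

```bash
python3 - <<'E'
from h import *
f=load('wrist');b=wz(f,279/1.4,294/1.4,76);w=wz(f,191/1.4,294/1.4,76);print(b,w,np.linalg.norm(b-w),2*b-w, 'edge',wz(f,375/1.4,277/1.4,73))
E
```

```text
[509.67297463 250.77252843  76.        ] [496.9936352  182.39719455  76.        ] 69.54100899180176 [522.35231405 319.14786231  76.        ] edge [510.61104956 320.76198096  73.        ]
```

Request:
{"api": "move_arm", "payload": {
  "moves": [
    {"x": -0.8,"y": -0.6,"z": 0,"wx": 0,"wy": -0.5,"wz": 0.6,"fingers": 1.5},
    {"x": -0.8,"y": -0.6,"z": 1,"wx": 0,"wy": -0.5,"wz": 0.6,"fingers": 1.5},
    {"x": -0.8,"y": -0.6,"z": 1,"wx": 0,"wy": -0.5,"wz": 0.6,"fingers": 1.5},
    {"x": -0.8,"y": -0.6,"z": 1,"wx": 0,"wy": -0.5,"wz": 0.6,"fingers": 1.5},
    {"x": -0.8,"y": -0.6,"z": 1,"wx": 0,"wy": -0.5,"wz": 0.6,"fingers": 1.5},
    {"x": -0.8,"y": -0.6,"z": 1,"wx": 0,"wy": -0.5,"wz": 0.6,"fingers": 1.5}
  ]
}}

```text
time_s: 10.42
tool_pos: [445.4, 329.5, 392.6]
eef_rot: [0.297, 2.86, -0.035]
contact_force: [-0.1, -0.5, -1.7]
finger_gap: 27.5
finger_force: 30.0
```

```bash
python3 - <<'E'
from h import *
nn=np.array([-.254,.05,.966])
rel(np.array([522,320,76])+20*nn,(.193,.981,0),-nn,276.6)
E
```

```text
tip [517.1 315.4 125.8] xyz [0.78 0.54 2.91] w [ 0.01  0.32 -0.74] |d| 31.0 F [-0.1 -0.5 -1.7] gap 27.5 29.998684055171907 t 10.4167 q [-0.79  0.06  0.04  1.79  0.24  1.14  0.52]
```

Request:
{"api": "move_arm", "payload": {
  "moves": [
    {"x": 0.8,"y": 0.5,"z": 1,"wx": 0,"wy": 0.3,"wz": -0.7,"fingers": 1.5},
    {"x": 0.8,"y": 0.5,"z": 2,"wx": 0,"wy": 0.3,"wz": -0.7,"fingers": 1.5},
    {"x": 0.8,"y": 0.5,"z": 2,"wx": 0,"wy": 0.3,"wz": -0.7,"fingers": 1.5},
    {"x": 0.8,"y": 0.5,"z": 2,"wx": 0,"wy": 0.3,"wz": -0.7,"fingers": 1.5},
    {"x": 0.8,"y": 0.5,"z": 2,"wx": 0,"wy": 0.3,"wz": -0.7,"fingers": 1.5},
    {"x": 0.8,"y": 0.5,"z": 2,"wx": 0,"wy": 0.3,"wz": -0.7,"fingers": 1.5},
    {"x": 0.8,"y": 0.5,"z": 2,"wx": 0,"wy": 0.3,"wz": -0.7,"fingers": 1.5},
    {"x": 0.8,"y": 0.5,"z": 2,"wx": 0,"wy": 0.3,"wz": -0.7,"fingers": 1.5}
  ]
}}

```text
time_s: 11.08
tool_pos: [443.9, 335.4, 371.2]
eef_rot: [0.279, 2.867, -0.037]
contact_force: [-0.4, -0.2, -2.3]
finger_gap: 27.2
finger_force: 30.0
```

```bash
python3 - <<'E'
from h import *
nn=np.array([-.254,.05,.966])
rel(np.array([522,320,76])-6*nn,(.193,.981,0),-nn,276.6)
s=snap('scene');save(s['color'],'s2.png',290,140,190,140,4)
E
```

```text
tip [514.3 321.6 104. ] xyz [-0.04 -0.    3.51] w [0.01 0.03 0.  ] |d| 35.0 F [-0.4 -0.2 -2.3] gap 27.2 29.998905030079186 t 11.0833 q [-0.8   0.08  0.03  1.82  0.24  1.1   0.52]
```

View pics/s2.png

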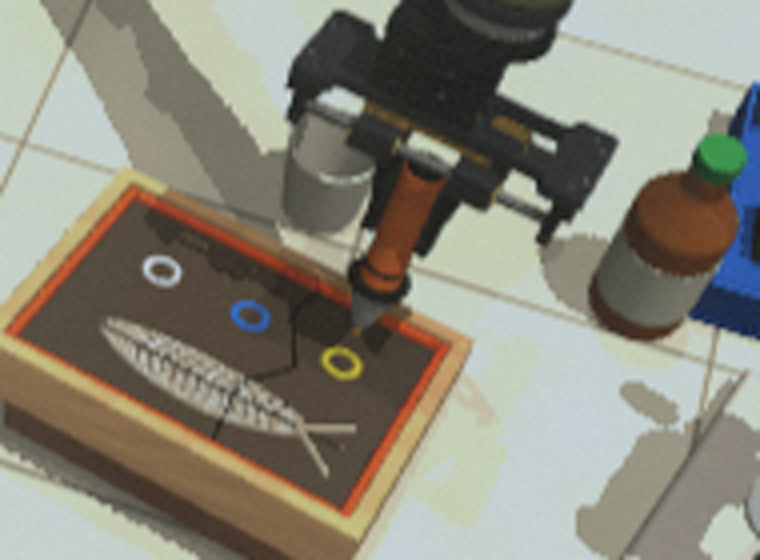

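The scene crop shows the brass tip at (347,345), just above the yellow ring's centre at (342,362). The gripper is clear of the slab, beaker and bottle. I'll compare the tip pixel with the predicted one.

```bash
python3 - <<'E'
from h import *
g=load('scene');s=state();z=R.from_rotvec(s['eef_rot']).as_matrix()[:,2];t=s['tool_pos']
def pr(p):
    c=g['world_to_cam']@[*p,1];return ((np.array([c[0]/c[2]*g['fx']+g['cx'],c[1]/c[2]*g['fy']+g['cy']])-[290,140])*4).round(0),(c[2]/g['fx']/4).round(2)
for n,d in(('tip',276.6),('flange',276.6-53),('handle',276.6-80)): print(n,pr(t+z*d))
print('ring',pr((522,320,76)))
E
```

```text
tip (array([354., 336.]), np.float64(0.68))
flange (array([378., 281.]), np.float64(0.66))
handle (array([391., 251.]), np.float64(0.65))
ring (array([342., 365.]), np.float64(0.69))
```

Request:
{"api": "move_arm", "payload": {
  "moves": [
    {"x": 0,"y": 0,"z": 0.8,"wx": 0,"wy": 0,"wz": 0,"fingers": 1.5},
    {"x": 0,"y": 0,"z": 1.6,"wx": 0,"wy": 0,"wz": 0,"fingers": 1.5},
    {"x": 0,"y": 0,"z": 2.2,"wx": 0,"wy": 0,"wz": 0,"fingers": 1.5},
    {"x": 0,"y": 0,"z": 2.2,"wx": 0,"wy": 0,"wz": 0,"fingers": 1.5},
    {"x": 0,"y": 0,"z": 2.2,"wx": 0,"wy": 0,"wz": 0,"fingers": 1.5},
    {"x": 0,"y": 0,"z": 2.2,"wx": 0,"wy": 0,"wz": 0,"fingers": 1.5}
  ]
}}

```text
time_s: 11.63
tool_pos: [449.5, 334.3, 349.4]
eef_rot: [0.279, 2.867, -0.038]
contact_force: [0.6, 0.4, -1.8]
finger_gap: 27.6
finger_force: 30.0
```

```bash
python3 - <<'E'
from h import *
nn=np.array([-.254,.05,.966])
rel(np.array([522,320,76])-6*nn,(.193,.981,0),-nn,276.6)
s=snap('scene');save(s['color'],'s3.png',340,190,75,55,10)
E
```

```text
tip [519.7 320.3  82.2] xyz [-0.06 -0.    1.26] w [-0.03 -0.    0.01] |d| 13.0 F [ 0.6  0.4 -1.8] gap 27.6 29.998905742540956 t 11.6333 q [-0.79  0.11  0.04  1.83  0.24  1.06  0.52]
```

View pics/s3.png

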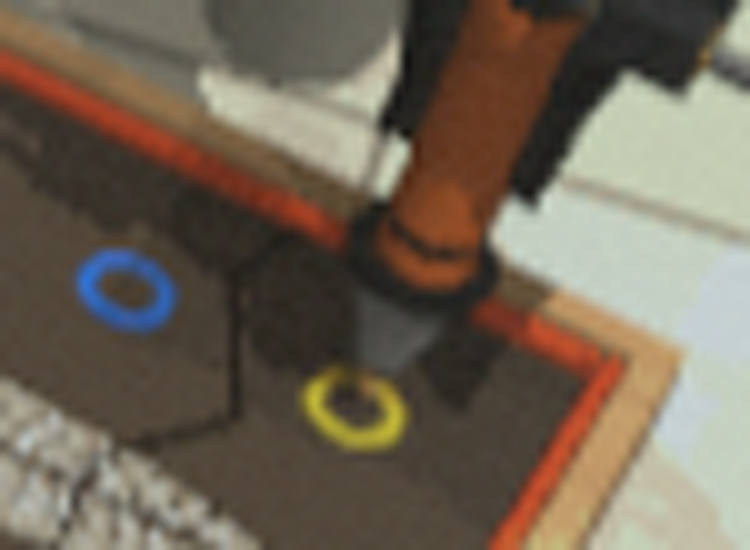

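The tip is about 6 mm above the ring, at (370,388) against the ring's centre at (355,408). After advancing along the axis it should land within 2-3 mm of the centre.

Request:
{"api": "move_arm", "payload": {
  "moves": [
    {"x": -0.05,"y": 0,"z": 0.3,"wx": 0,"wy": 0,"wz": 0,"fingers": 1.5},
    {"x": -0.05,"y": 0,"z": 0.6,"wx": 0,"wy": 0,"wz": 0,"fingers": 1.5},
    {"x": -0.05,"y": 0,"z": 0.9,"wx": 0,"wy": 0,"wz": 0,"fingers": 1.5},
    {"x": -0.05,"y": 0,"z": 1.1,"wx": 0,"wy": 0,"wz": 0,"fingers": 1.5},
    {"x": -0.05,"y": 0,"z": 1.1,"wx": 0,"wy": 0,"wz": 0,"fingers": 1.5},
    {"x": -0.05,"y": 0,"z": 1.1,"wx": 0,"wy": 0,"wz": 0,"fingers": 1.5},
    {"x": -0.05,"y": 0,"z": 1.1,"wx": 0,"wy": 0,"wz": 0,"fingers": 1.5}
  ]
}}

```text
time_s: 12.27
tool_pos: [452.8, 333.8, 339.5]
eef_rot: [0.279, 2.867, -0.036]
contact_force: [-0.0, -0.2, 1.5]
finger_gap: 27.5
finger_force: 30.0
```

```bash
python3 - <<'E'
from h import *
nn=np.array([-.254,.05,.966])
rel(np.array([522,320,76])-6*nn,(.193,.981,0),-nn,276.6)
E
```

```text
tip [523.2 320.   72.3] xyz [ 0.   -0.01  0.22] w [0.02 0.03 0.01] |d| 2.0 F [-0.  -0.2  1.5] gap 27.5 29.998927018605173 t 12.2667 q [-0.79  0.12  0.04  1.84  0.24  1.04  0.52]
```

Request:
{"api": "move_arm", "payload": {
  "moves": [
    {"x": 0,"y": 0,"z": 0.15,"wx": 0,"wy": 0,"wz": 0,"fingers": 1.5},
    {"x": 0,"y": 0,"z": 0.3,"wx": 0,"wy": 0,"wz": 0,"fingers": 1.5},
    {"x": 0,"y": 0,"z": 0.3,"wx": 0,"wy": 0,"wz": 0,"fingers": 1.5},
    {"x": 0,"y": 0,"z": 0.3,"wx": 0,"wy": 0,"wz": 0,"fingers": 1.5},
    {"x": 0,"y": 0,"z": 0.3,"wx": 0,"wy": 0,"wz": 0,"fingers": 1.5},
    {"x": 0,"y": 0,"z": 0.3,"wx": 0,"wy": 0,"wz": 0,"fingers": 1.5},
    {"x": 0,"y": 0,"z": 0.3,"wx": 0,"wy": 0,"wz": 0,"fingers": 1.5},
    {"x": 0,"y": 0,"z": 0.3,"wx": 0,"wy": 0,"wz": 0,"fingers": 1.5}
  ]
}}

```text
time_s: 12.93
tool_pos: [453.5, 333.6, 336.3]
eef_rot: [0.279, 2.867, -0.037]
contact_force: [-0.5, -0.5, 3.6]
finger_gap: 27.4
finger_force: 30.0
```

```bash
python3 - <<'E'
from h import *
nn=np.array([-.254,.05,.966])
rel(np.array([522,320,76])-6*nn,(.193,.981,0),-nn,276.6)
s=snap('scene');save(s['color'],'s4.png',340,190,75,55,10)
E
```

```text
tip [523.9 319.8  69.2] xyz [-0.01 -0.01 -0.11] w [0.01 0.02 0.01] |d| 1.0 F [-0.5 -0.5  3.6] gap 27.4 29.998868526890874 t 12.9333 q [-0.79  0.12  0.04  1.84  0.24  1.03  0.52]
```

View pics/s4.png

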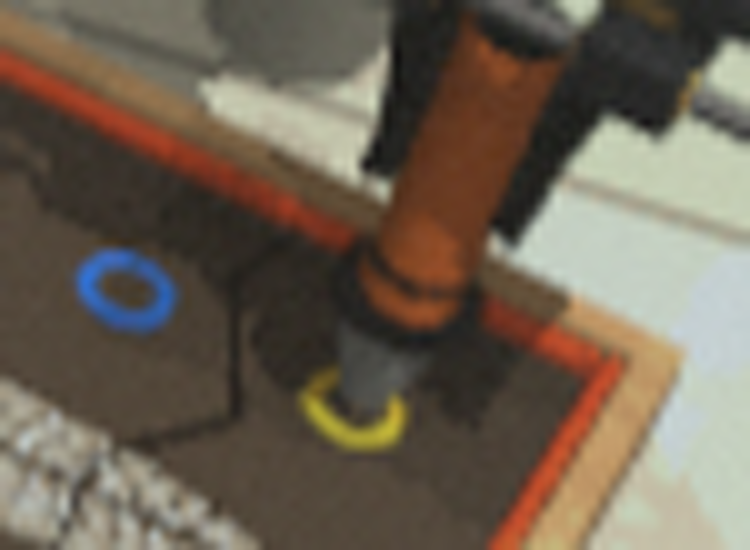

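The tip is inside the ring, near (360,415) against its centre at (355,408), and about 7 mm pushed in. I'll ease back 1 mm, hold, and hand in.

Request:
{"api": "move_arm", "payload": {
  "moves": [
    {"x": 0,"y": 0,"z": -0.1,"wx": 0,"wy": 0,"wz": 0,"fingers": 1.5},
    {"x": 0,"y": 0,"z": -0.1,"wx": 0,"wy": 0,"wz": 0,"fingers": 1.5},
    {"x": 0,"y": 0,"z": -0.1,"wx": 0,"wy": 0,"wz": 0,"fingers": 1.5},
    {"x": 0,"y": 0,"z": -0.1,"wx": 0,"wy": 0,"wz": 0,"fingers": 1.5},
    {"x": 0,"y": 0,"z": -0.1,"wx": 0,"wy": 0,"wz": 0,"fingers": 1.5},
    {"x": 0,"y": 0,"z": -0.1,"wx": 0,"wy": 0,"wz": 0,"fingers": 1.5},
    {"x": 0,"y": 0,"z": -0.1,"wx": 0,"wy": 0,"wz": 0,"fingers": 1.5},
    {"x": 0,"y": 0,"z": -0.1,"wx": 0,"wy": 0,"wz": 0,"fingers": 1.5},
    {"x": 0,"y": 0,"z": -0.1,"wx": 0,"wy": 0,"wz": 0,"fingers": 1.5},
    {"x": 0,"y": 0,"z": -0.1,"wx": 0,"wy": 0,"wz": 0,"fingers": 1.5}
  ]
}}

```text
time_s: 13.82
tool_pos: [453.2, 333.6, 337.2]
eef_rot: [0.279, 2.867, -0.037]
contact_force: [-0.0, 0.7, 2.9]
finger_gap: 27.7
finger_force: 30.0
```

```bash
python3 - <<'E'
from h import *
nn=np.array([-.254,.05,.966])
rel(np.array([522,320,76])-6*nn,(.193,.981,0),-nn,276.6)
print(sign_off())
E
```

```text
tip [523.5 319.7  70. ] xyz [-0.01 -0.   -0.02] w [-0.    0.01  0.01] |d| 0.0 F [-0.   0.7  2.9] gap 27.7 29.999304874800146 t 13.8167 q [-0.79  0.12  0.04  1.84  0.24  1.03  0.52]
the job is handed in; nothing more can be done
None
```

I pressed the blue and then the green key fully, and handed the job in at 13.8 s with the probe still gripped: its tip is in the yellow ring, square to the stone and about half pushed in by my measurements, but `sign_off()` gave no verdict.

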